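# Unpack a grinding wheel and hang it on the storage peg

## Task

Unpack the new green grinding wheel and hang it on the storage rack: lift the clear hood off the wheel case and stand it upright on the bench, then hang the new wheel on the peg that already carries the green wheel. Slide both green wheels right home along that peg, the old one against the rack's back board and the new one against the old one, and let go. Never drop a wheel, and leave the grey wheel and the wrench, jar and tape alone.

Things in the scene. Friction and masses are not known exactly. Their poses are not given: they have to be found in the camera images.
- rack: Fixed plywood rack. Origin: on the bench, middle of the back board's front face (x = 0); x points out along the pegs, y along the board. Board 380 mm wide, 18 thick, 165 high; base board 18 mm thick, x -30 to 120 mm. Two level dark dowel pegs, 24 mm in diameter, 120 mm long, stick out along +x at y = +95 and -95 mm, axes 130 mm above the bench; their last 8 mm taper to 16 mm diameter
- peg_left (a point): tip of the peg at y = +95 mm of the rack, on the peg's axis, 120 mm out from the board, 130 mm above the bench
- peg_right (a point): tip of the peg at y = -95 mm of the rack, on the peg's axis, 120 mm out from the board, 130 mm above the bench
- wheel_green: Old green grinding wheel, 125 mm diameter, 20 mm thick, bore 32 mm, about 0.5 kg, white paper labels, hanging loose on either peg, its centre 68 to 85 mm from the board, so in the way until slid back (a push of a few N). Origin at its centre, x along the bore; the centre hangs 4 mm below the peg's axis. Fully home it is 10 mm from the board's face
- wheel_grey: Grey grinding wheel of the same size hanging loose on the other peg; to be left alone. Origin at its centre, x axis along the bore
- wheel_new: New green wheel, size as wheel_green, 0.3 to 0.7 kg, standing on edge in the case's slot under the hood. Origin at its centre (70 mm above the bench in the case, so its top is at 133 mm), x along the bore, level. Fully home its centre is 30 mm from the back board's face. Can be held with the fingers on its two faces near its top
- case: Fixed blue plastic base of the wheel case. Origin on the bench under its middle; x across it (along the wheel's bore), y along its length. Flange 80 x 180 mm, 8 mm thick; on it a tray 40 x 140 mm, walls to 45 mm above the bench, with a 24 mm wide slot; the wheel stands 88 mm proud of the walls
- hood: Loose clear hood of the case, 54 (x) x 154 (y) mm, 140 mm high without handle, open below, walls 4 mm, 0.25 kg, blue rim at the foot. It stands on the flange over tray and wheel (3 mm play each side) and must rise 130 mm to clear the wheel. Origin at the middle of its lower edge, z up; x, y as the case's
- hood_handle (a point): middle of the hood's black bar handle, 165 mm above the hood's lower edge; the bar is 14 mm thick (x), 14 mm high, 100 mm long (y), with a 18 mm gap between it and the hood's top; legs 43 mm either side of the middle
- wrench: bystander: steel wrench 190 mm long lying on the bench, origin under its middle
- jar: bystander: jar 64 mm in diameter, 95 mm high, yellow cap, origin under its middle
- tape: bystander: roll of paper tape lying flat, 104 mm in diameter, 36 mm high, origin under its middle
Not all that is in view belongs to the job. What is shaped like the wheel_green but yellow is not meant.

How it is judged (in metres and radians):
On the way, in this order (a step that is already met when the one before it is completed fails the run):
1. the hood is off the case, upright on the bench and let go (height (world z) of hood below 0.004 m and angle between hood's own z axis and vertical below 0.1 rad and contact force between hood and the fingers below 0.2 N and linear speed of hood below 0.03 m/s), for 0.2 s.
2. the new wheel hangs on the green wheel's peg, let go (distance between wheel_new and wheel_green below 0.12 m and x of wheel_new in the frame of rack below 0.125 m and z of wheel_new in the frame of rack between 0.118 and 0.134 m and contact force between wheel_new and the fingers below 0.2 N), for 0.2 s.
At the end, for the whole second after the job is handed in: Both green wheels hang at rest on the one peg, centres within 16 mm (old) and 40 mm (new) of the board and 27 mm of each other (10, 30 and 20 mm when touching). The hood stands upright on the bench. Grey wheel within 20 mm, wrench, jar, tape within 30 mm of their starts (x of wheel_green in the frame of rack below 0.016 m and x of wheel_new in the frame of rack below 0.04 m and distance between wheel_new and wheel_green below 0.027 m and z of each of wheel_new, wheel_green in the frame of rack above 0.118 m and linear speed of each of wheel_new, wheel_green, hood below 0.02 m/s and height (world z) of hood below 0.004 m and angle between hood's own z axis and vertical below 0.1 rad and distance of wheel_grey from where it was at the start of the episode below 0.02 m and distance of each of wrench, jar, tape from where it was at the start of the episode below 0.03 m).
It fails at once if a wheel is dropped or laid down (its centre less than 50 mm above the bench) (height (world z) of any of wheel_new, wheel_green, wheel_grey below 0.05 m).
It fails at once if the grey wheel is moved more than 20 mm (distance of wheel_grey from where it was at the start of the episode above 0.02 m).
It fails at once if the wrench, jar or tape is moved more than 30 mm (distance of any of wrench, jar, tape from where it was at the start of the episode above 0.03 m).
It also fails if it takes over 72 s, if anything falls off the work surface, if the arm or the gripper's body presses on something with over 40 N, if the wrist force passes 120 N, or if a joint passes its speed limit or range.

## Robot

A 6-joint arm with a two-finger parallel gripper is mounted at the origin on the work surface. World frame = base frame: x ahead of the robot, y to its left, z up, the work surface at z = 0. Lengths are in mm, angles in rad, forces in N, time in s.
With the tool pointing down it reaches from about 350 to 875 mm from the base axis. Payload 4.2 kg.
Tool frame: the origin (TCP) lies midway between the tips of the shut fingers; the grasp point (between the pads) lies 19 mm behind it (arm.tcp_to_grasp is the distance from the TCP to the grasp point, in mm); z points along the fingers, y is the line along which they close (so a half turn about z gives the same grasp; the last joint's range is limited). The gripper opens to 85 mm and grips with 20 to 120 N. Pads are 22 mm wide; open, the fingers measure 114 mm over their backs; the gripper's body (76 mm by 85 mm) begins 54 mm behind the grasp point. The pads swing forward as they close: fully open they stand 13 mm farther back than shut.
Start: joints at [1.525, 0.385, 0.008, 0, -1.194, -0.259], TCP at [187.532, 596.18, 231.312] pointing down, gripper open.
Joint ranges: [-3.14, 3.14], [-1.21, 2.06], [-1.07, 1.41], [-3.16, 2.05], [-2.99, -0.16], [-3.1, 3.1]. Speed limits (rad/s): [2.79, 2.79, 3.14, 3.14, 3.14, 3.14].

## Interface

Orientations are given as a unit quaternion [x, y, z, w].
In Python, from bench import arm, get_image gives the robot as it stands.
- The arm moves only by the tool drive_tool, never from a script. Its argument "deltas" is a list of rows, each a list of 2 entries, a list of its own where there are three numbers: the shift along the tool's x, y, z in cm, then the turn, a rotation vector about the tool's x, y, z in degrees. In form: [[[x, y, z], [ax, ay, az]], ...]. A call has 1 to 12 rows; each row shifts and turns the commanded pose from where the row before left it, along the tool's axes as they then stand; what a row does not reach is not made up. A row lasts 1/10 s, in which the tool goes at most 50 mm and 8.59 degrees, less where a joint would pass 70% of its speed; a pose out of reach is approached as far as the arm can. A call with a gripper value outside its range is refused whole. "claw" is the finger opening in cm, from 0 to 8.54, set as the call begins (left out, the last holds). The fingers move at their own pace and stop on an object; the grip force is fixed at half the most. Time passes only in rows, so rows that do not move let the fingers close. It gives the time, the measured TCP pose, the force, the opening and the grip force at its end, in the units of the state.
- arm.read_state(): the state, without advancing time (a new reading comes with each control period).
- get_image(name): name is "scene" or "side" or "wrist"; returns a dict with "img" (420x560x3 uint8, red, green, blue), "fx", "fy", "cx", "cy" (pixels), "D" ([k1, k2, p1, p2, k3] as OpenCV has them; the pictures are not rectified), "eye" and "orientation" of the camera in the world; the wrist camera has in their place "mount" (4x4, takes a point from camera to tool coordinates, whose origin is the TCP and whose axes are the flange's). Camera axes: x right, y down, z forward; pixel columns grow to the right and rows downward; lengths in mm; the calibration is good to about 2 mm. A picture is of the moment at which its call begins: read the wrist's pose just before it. There is no depth.
- arm.job_done(): hands the job in; it is judged then, once.
The state is a dict: "clock": time; "joints": joint angles; "joint_vel": joint speeds; "joint_efforts": joint torques, N m; "position": TCP position; "ee_rot": TCP orientation; "contact_force": force on the tool from outside, world axes, zero at the start; "wrist_torque": the same for the moment, N m; "gripper_width": finger opening in mm; "grasp_force": force on a finger pad.
Only numpy, scipy, OpenCV 4.12 (cv2) and the standard library are available. Lean on these libraries where they do the work, as an engineer would, in place of code of your own. Each camera call takes 0.05 s, during which the arm holds its last target. There are 200 camera calls.

## Working session

There is one attempt and no reset: what is moved stays moved. The work goes in short steps, Python scripts to look and compute and a tool call to move; the robot and the scene stay as the last step left them, time stands still between calls to the robot, and variables do not carry over. Pictures are saved under pics/ and viewed, at most 10 in all, crops included, and the job is handed in when it is done.

Besides the shell and the picture viewer there is one more tool, called as a command line: name --argument value ..., lists and objects as JSON in quotes. drive_tool: Moves the arm, as the interface text tells. Its arguments: {"type":"object","properties":{"deltas":{"type":"array"},"claw":{"type":"number"}},"required":["deltas"]}

```bash
mkdir -p pics; ls
python3 - <<'E'
from bench import arm,get_image
import cv2,numpy as np,pickle
s=arm.read_state();print(s)
d={}
for n in("scene","side","wrist"):
    d[n]=get_image(n);i=d[n];print({k:v for k,v in i.items() if k!="img"})
    cv2.imwrite(f"pics/{n}0.png",i["img"][:,:,::-1])
pickle.dump((s,d),open("v0.pkl","wb"))
E
```

```text
pics
{'clock': 0.0, 'joints': array([ 1.52461672e+00,  3.85537483e-01,  6.62348483e-03, -4.73921148e-04,
       -1.19402038e+00, -2.58616725e-01]), 'joint_vel': array([ 0.0012077 , -0.00093363,  0.00218073,  0.00124402, -0.00110001,
        0.00052347]), 'joint_efforts': array([ 1.05952201e-04, -3.92287123e+01,  1.88399506e+01,  4.18619201e+00,
       -4.74025263e-03, -1.14855283e-06]), 'position': array([187.36501187, 595.63628006, 230.2359154 ]), 'ee_rot': array([ 9.88395994e-01, -1.51895251e-01, -1.05667647e-04,  1.08635013e-03]), 'contact_force': array([ 0.24536069, -0.23681223,  0.28311155]), 'wrist_torque': array([ 0.04615458,  0.00534456, -0.0108444 ]), 'grasp_force': 0.0, 'gripper_width': 85.29366286498595}
{'fx': 489.7130219806282, 'fy': 489.7130219806282, 'cx': 268.8343272662005, 'cy': 204.5837477636996, 'D': array([-0.05215334,  0.        ,  0.        ,  0.        ,  0.        ]), 'eye': array([1332.82859301,  525.01882164, 1229.9913642 ]), 'orientation': array([ 0.43577676,  0.82963072, -0.309441  , -0.16142414])}
{'fx': 471.6719315277563, 'fy': 471.6719315277563, 'cx': 283.6731688339867, 'cy': 202.7460963754657, 'D': array([0.03727185, 0.        , 0.        , 0.        , 0.        ]), 'eye': array([  522.50576967, -1109.25760932,  1018.05849284]), 'orientation': array([ 0.90176747, -0.01983327,  0.0050738 , -0.4317364 ])}
{'fx': 315.623860367546, 'fy': 315.623860367546, 'cx': 281.4743621853929, 'cy': 208.37994554372642, 'D': array([-0.00975868,  0.        ,  0.        ,  0.        ,  0.        ]), 'mount': array([[-1.05533164e-03, -9.62808911e-01, -2.70181212e-01,
         6.94801599e+01],
       [ 9.99999428e-01, -1.06243875e-03, -1.19940018e-04,
         3.04620958e-01],
       [-1.71571671e-04, -2.70181184e-01,  9.62809482e-01,
        -1.43188714e+02],
       [ 0.00000000e+00,  0.00000000e+00,  0.00000000e+00,
         1.00000000e+00]])}
```

View pics/scene0.png

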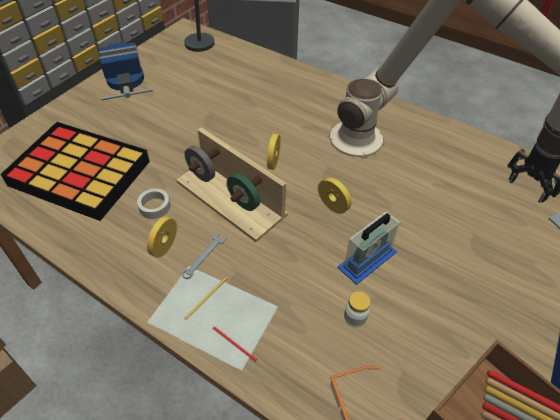

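View pics/side0.png

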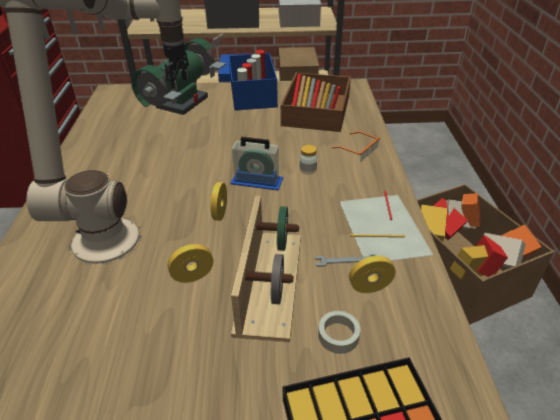

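The scene view shows the rack at about (235,185), with grey wheel (200,163) and green wheel (242,190). The hooded case is at (370,245) on its blue flange, the jar at (358,306), the wrench at (204,256) and the tape at (153,203). In the side view the case is at (256,162), the green wheel at (283,228) and the grey at (277,278). Wheel candidates are green on the rack (scene 242,190), and yellow at (275,150), (334,195) and (162,237). The green one on the peg fits, and the new one is under the hood. I'll confirm this in an enlarged crop.

```bash
cat > h.py <<'E'
import numpy as np,cv2
from scipy.spatial.transform import Rotation as R
def cam(i,s=None):
    K=np.array([[i["fx"],0,i["cx"]],[0,i["fy"],i["cy"]],[0,0,1]])
    if "eye" in i: return K,i["D"],R.from_quat(i["orientation"]).as_matrix(),np.array(i["eye"])
    Rt=R.from_quat(s["ee_rot"]).as_matrix();M=i["mount"]
    return K,i["D"],Rt@M[:3,:3],Rt@M[:3,3]+s["position"]
def ray(c,p):
    K,D,Rm,e=c;u=cv2.undistortPoints(np.array([[p]],float),K,D)[0,0]
    v=Rm@np.array([u[0],u[1],1]);return e,v/np.linalg.norm(v)
def onz(c,p,z):
    e,v=ray(c,p);return e+v*(z-e[2])/v[2]
def tri(c1,p1,c2,p2):
    (a,u),(b,v)=ray(c1,p1),ray(c2,p2)
    t=np.linalg.lstsq(np.c_[u,-v],b-a,rcond=None)[0]
    P,Q=a+u*t[0],b+v*t[1];return (P+Q)/2,np.linalg.norm(P-Q)
def proj(c,P):
    K,D,Rm,e=c;q=np.atleast_2d(np.asarray(P,float)-e)@Rm
    return cv2.projectPoints(q,np.zeros(3),np.zeros(3),K,D)[0][:,0]
E
python3 - <<'E'
import pickle,cv2,numpy as np
s,d=pickle.load(open("v0.pkl","rb"))
out=[]
for n,boxes in(("scene",[(170,120),(330,205)]),("side",[(220,190),(215,120)])):
    row=[]
    for k,(x,y) in enumerate(boxes):
        w,h=((133,150) if n=="side" else (133,130)) if k==0 else (88,86 if n=="scene" else 100)
        f=3 if k==0 else 4.5
        w=int(399/f);h=int(300/f)
        if k==0:h=100
        c=d[n]["img"][y:y+h,x:x+w,::-1]
        c=cv2.resize(c,(400,300),interpolation=cv2.INTER_CUBIC)
        row.append(c)
    out.append(np.hstack(row))
cv2.imwrite("pics/crop.png",np.vstack(out))
E
```

```text
(no output)
```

View pics/crop.png

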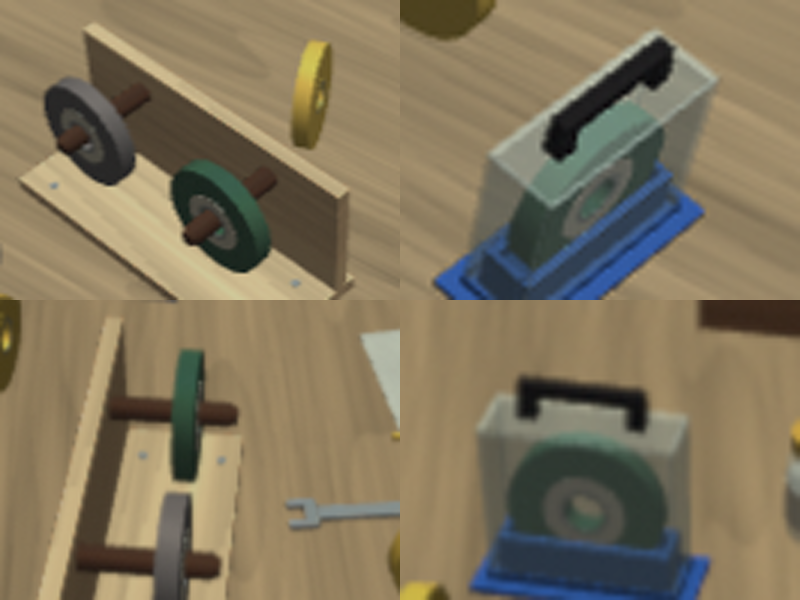

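The crop confirms it. The green wheel hangs at scene (242,193), and the new green wheel is under the clear hood with the black handle. Next I'll triangulate the peg tips, board corners and handle.

Run:
```python
import pickle
from h import *
s,d=pickle.load(open("v0.pkl","rb"))
A,B=cam(d["scene"]),cam(d["side"])
a=lambda x,y:(170+x*133/400-.33,120+y/3-.33)
a2=lambda x,y:(330+x*88/400-.39,205+y*66/300-.39)
b=lambda x,y:(220+x*133/400-.33,190+(y-300)/3-.33)
b2=lambda x,y:(215+x*88/400-.39,120+(y-300)*66/300-.39)
for n,p,q in (("greentip",a(190,236),b(236,414)),("greytip",a(64,144),b(217,567)),("boardtopfarR",a(341,196),b(123,320))):
    print(n,*tri(A,p,B,q))
# handle mask + blue mask
for n,c,box in(("scene",A,(330,205,88,80)),("side",B,(215,120,88,75))):
    x,y,w,h=box;im=d[n]["img"][y:y+h,x:x+w].astype(int)
    m=(im.max(2)<50).astype(np.uint8)
    k,l,st,ce=cv2.connectedComponentsWithStats(m);j=1+np.argmax(st[1:,4])
    print(n,"handle",st[j],ce[j]+[x,y])
    bm=((im[...,2]>im[...,0]+50)&(im[...,2]>100)).astype(np.uint8)
    cs=max(cv2.findContours(bm,0,2)[0],key=cv2.contourArea)
    r=cv2.approxPolyDP(cv2.convexHull(cs),2,True)[:,0]+[x,y]
    for p in r: print(p,onz(c,p,8).round(1))
    ps=np.argwhere(l==j)[:,::-1]+[x,y]
    for i in (ps[:,0].argmin(),ps[:,0].argmax(),ps[:,1].argmin(),ps[:,1].argmax()):print("h",ps[i],onz(c,ps[i],180).round(1))
print(onz(A,a2(607-400,97),180),onz(B,b2(582-400,388),180))
```

```text
greentip [ 594.36677644 -120.16706081  130.66870589] 3.600195778792246
greytip [ 566.23392072 -309.51269324  130.54582556] 3.871855908585393
boardtopfarR [489.34178163 -10.55810476 161.95762398] 5.469551668564795
scene handle [ 32   9  28  26 203] [375.25615764 225.83743842]
[396 251] [398.4 349.9   8. ]
[357 283] [567.1 304.8   8. ]
[338 267] [549.8 231.9   8. ]
[344 261] [520.8 236.2   8. ]
[391 247] [393.3 330.6   8. ]
h [362 236] [536.5 277.5 180. ]
h [389 216] [431.5 307.2 180. ]
h [386 214] [429.7 297.1 180. ]
h [364 239] [542.5 286.6 180. ]
side handle [ 26  18  28  11 127] [254.83464567 141.44094488]
[282 177] [564.7 295.    8. ]
[277 189] [544.3 223.2   8. ]
[231 182] [379.4 273.5   8. ]
[234 177] [389. 304.   8.]
h [241 139] [426.4 284.1 180. ]
h [268 141] [518.  266.3 180. ]
h [242 138] [429.6 290.4 180. ]
h [266 148] [510.8 222.6 180. ]
[485.33130622 291.22695686 180.        ] [472.8216189  281.85108378 180.        ]
```

drive_tool --deltas '[[[0,0,-2],[0,0,0]],[[2,1.2,-2],[0,0,0]],[[3.6,2,0],[0,0,0]],[[3.8,2.2,0],[0,0,0]],[[3.8,2.2,0],[0,0,0]],[[3.8,2.2,0],[0,0,0]],[[3.8,2.2,0],[0,0,0]],[[3.8,2.2,0],[0,0,0]],[[3.8,2.2,0],[0,0,0]],[[3.8,2.2,0],[0,0,0]],[[3.2,1.8,0],[0,0,0]],[[1,0.6,0],[0,0,-2.5]]]' --claw 8.5

```text
clock: 1.35
position: [473.3, 284.0, 270.9]
ee_rot: [0.991, -0.131, -0.0, 0.0]
contact_force: [0.1, 0.9, -0.3]
gripper_width: 84.7
grasp_force: 0.0
```

drive_tool --deltas '[[[0,0,0],[0,0,0]],[[0,0,0],[0,0,0]],[[0,0,0],[0,0,0]],[[0,0,0],[0,0,0]]]'

```text
clock: 1.75
position: [471.1, 287.4, 271.3]
ee_rot: [0.992, -0.13, -0.0, -0.0]
contact_force: [0.6, 0.1, -0.4]
gripper_width: 84.8
grasp_force: 0.0
```

```bash
cat > look.py <<'E'
import sys,pickle
from h import *
from bench import arm,get_image
def look(n,cam_="wrist"):
    s=arm.read_state();i=get_image(cam_);pickle.dump((s,i),open(n+".pkl","wb"))
    cv2.imwrite(f"pics/{n}.png",i["img"][:,:,::-1])
    return s,i
def st(s):
    M=R.from_quat(s["ee_rot"]).as_matrix()
    print("t",s["clock"],"pos",s["position"].round(1),"yaw x",np.degrees(np.arctan2(M[1,0],M[0,0])).round(2),"tilt",M[:,2].round(3),"j",s["joints"].round(2),"w",round(s["gripper_width"],1),"gf",round(s["grasp_force"],1),"F",s["contact_force"].round(1))
if __name__=="__main__":
    s,i=look(sys.argv[1],sys.argv[2] if len(sys.argv)>2 else "wrist");st(s)
E
python3 look.py w1
```

```text
t 1.75 pos [471.1 287.4 271.3] yaw x -14.89 tilt [-0.  0. -1.] j [ 0.84  0.23 -0.11 -0.   -1.23  0.47] w 84.8 gf 0.0 F [ 0.6  0.1 -0.4]
```

View pics/w1.png

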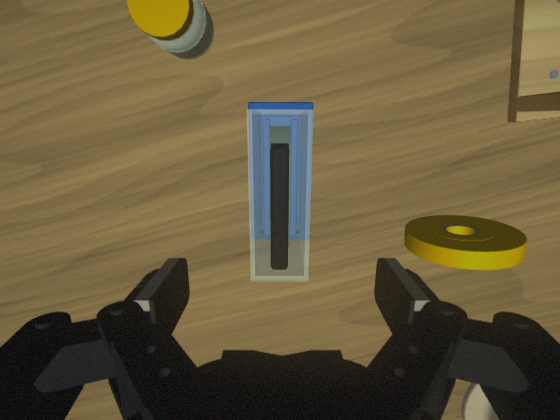

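The wrist view shows the hood straight ahead, with the black handle running from (280,144) to (279,269), parallel to the tool x axis. A yellow wheel stands at (465,240) and the jar is at (175,25). Next I'll locate the handle and check the planned hood spot.

Run:
```python
import pickle
from h import *
s,i=pickle.load(open("w1.pkl","rb"));c=cam(i,s)
im=i["img"].astype(int)[130:290,255:305];m=im.max(2)<55
y,x=np.nonzero(m);y+=130;x+=255
e0=onz(c,(np.median(x[y<160]),y.min()),180);e1=onz(c,(np.median(x[y>250]),y.max()),180)
print(y.min(),y.max(),e0,e1,(e0+e1)/2,np.linalg.norm(e0-e1))
print("ctr",onz(c,(np.median(x),205),180), "yaw",np.degrees(np.arctan2(*(e0-e1)[[1,0]])))
s0,d=pickle.load(open("v0.pkl","rb"))
C=np.array([472,288,0]);ex=np.array([np.cos(1.309),np.sin(1.309),0]);ey=np.array([-ex[1],ex[0],0])
H=C+150*ex
for n in("scene","side"):
    print(n,proj(cam(d[n]),[H+a*27*ex+b*77*ey for a in(-1,1) for b in(-1,1)]).round().tolist())
```

```text
144 268 [522.20749162 275.35192532 180.        ] [426.30505677 301.17957435 180.        ] [474.25627419 288.26574984 180.        ] 99.31940628369006
ctr [477.66341073 287.3474249  180.        ] yaw -15.072812371446059
scene [[380.0, 301.0], [415.0, 271.0], [395.0, 314.0], [429.0, 283.0]]
side [[285.0, 165.0], [246.0, 160.0], [288.0, 157.0], [250.0, 152.0]]
```

drive_tool --deltas '[[[0.3,-0.2,0],[0,0,0]],[[0,0,1.5],[0,0,0]],[[0,0,2],[0,0,0]],[[0,0,2],[0,0,0]],[[0,0,2],[0,0,0]],[[0,0,2],[0,0,0]],[[0,0,1.5],[0,0,0]],[[0,0,0.6],[0,0,0]],[[0,0,0],[0,0,0]],[[0,0,0],[0,0,0]]]'

```text
clock: 2.8
position: [475.6, 288.3, 156.1]
ee_rot: [0.992, -0.13, 0.001, -0.0]
contact_force: [-0.6, 0.3, -0.4]
gripper_width: 85.1
grasp_force: 0.0
```

drive_tool --deltas '[[[0,0,0],[0,0,0]],[[0,0,0],[0,0,0]],[[0,0,0],[0,0,0]],[[0,0,0],[0,0,0]],[[0,0,0],[0,0,0]],[[0,0,0],[0,0,0]],[[0,0,0],[0,0,0]],[[0,0,0],[0,0,0]],[[0,0,0],[0,0,0]],[[0,0,0],[0,0,0]]]' --claw 0

```text
clock: 3.8
position: [475.5, 288.0, 155.6]
ee_rot: [0.992, -0.13, 0.0, -0.0]
contact_force: [0.8, -0.7, 2.0]
gripper_width: 13.0
grasp_force: 59.8
```

drive_tool --deltas '[[[0,0,-0.5],[0,0,0]],[[0,0,-1],[0,0,0]],[[0,0,-1.5],[0,0,0]],[[0,0,-1.5],[0,0,0]],[[0,0,-1.5],[0,0,0]],[[0,0,-1.5],[0,0,0]],[[0,0,-1.5],[0,0,0]],[[0,0,-1.5],[0,0,0]],[[0,0,-1.5],[0,0,0]],[[0,0,-1.5],[0,0,0]],[[0,0,-1],[0,0,0]],[[0,0,0],[0,0,0]]]'

```text
clock: 5.0
position: [475.5, 288.1, 301.9]
ee_rot: [0.991, -0.13, 0.001, -0.001]
contact_force: [0.2, 0.1, -2.6]
gripper_width: 12.6
grasp_force: 59.3
```

```bash
python3 look.py w2
python3 - <<'E'
from look import *
s,i=look("sc2","scene");s2,j=look("si2","side")
cv2.imwrite("pics/c2.png",np.hstack([cv2.resize(i["img"][130:290,320:480,::-1],(400,400)),cv2.resize(j["img"][80:210,190:320,::-1],(400,400))]))
E
```

```text
t 5.0 pos [475.5 288.1 301.9] yaw x -14.96 tilt [ 0.002  0.002 -1.   ] j [ 0.84  0.22 -0.05  0.   -1.3   0.47] w 12.6 gf 59.3 F [ 0.2  0.1 -2.6]
```

View pics/c2.png

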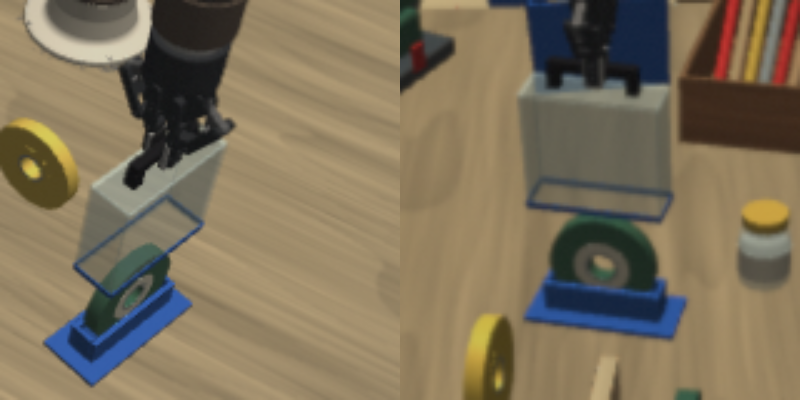

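The hood is held level and clear of the new wheel, which stays in its slot (scene crop about (130,290)). I'll carry it to the free spot.

drive_tool --deltas '[[[0,-0.5,0],[0,0,0]],[[-0.3,-1,0],[0,0,0]],[[-0.6,-1.5,0],[0,0,0]],[[-0.7,-1.7,0],[0,0,0]],[[-0.8,-1.8,0],[0,0,0]],[[-0.8,-1.8,0],[0,0,0]],[[-0.8,-1.8,0],[0,0,0]],[[-0.8,-1.8,0],[0,0,0]],[[-0.6,-1.6,0],[0,0,0]],[[-0.4,-1,0],[0,0,0]],[[-0.2,-0.5,0],[0,0,0]],[[0,0,0],[0,0,0]]]'

```text
clock: 6.35
position: [455.8, 448.6, 300.0]
ee_rot: [0.992, -0.13, -0.0, 0.0]
contact_force: [0.1, -0.2, -3.4]
gripper_width: 12.8
grasp_force: 59.3
```

drive_tool --deltas '[[[0,0,0.6],[0,0,0]],[[0,0,1.2],[0,0,0]],[[0,0,1.8],[0,0,0]],[[0,0,2],[0,0,0]],[[0,0,2],[0,0,0]],[[0,0,2],[0,0,0]],[[0,0,2],[0,0,0]],[[0,0,1.6],[0,0,0]],[[0,0,1],[0,0,0]],[[0,0,0.5],[0,0,0]],[[0,0,0.2],[0,0,0]],[[0,0,0],[0,0,0]]]'

```text
clock: 7.55
position: [456.2, 448.3, 151.7]
ee_rot: [0.991, -0.13, 0.0, -0.0]
contact_force: [-0.4, 0.7, -2.4]
gripper_width: 13.0
grasp_force: 59.2
```

drive_tool --deltas '[[[0,0,0.1],[0,0,0]],[[0,0,0.1],[0,0,0]],[[0,0,0.1],[0,0,0]],[[0,0,0.1],[0,0,0]],[[0,0,0.05],[0,0,0]],[[0,0,0],[0,0,0]],[[0,0,0],[0,0,0]]]'

```text
clock: 8.25
position: [456.1, 448.6, 147.6]
ee_rot: [0.992, -0.13, 0.0, -0.001]
contact_force: [-1.2, 1.0, 2.3]
gripper_width: 12.5
grasp_force: 59.8
```

drive_tool --deltas '[[[0,0,0],[0,0,0]],[[0,0,0],[0,0,0]],[[0,0,0],[0,0,0]],[[0,0,0],[0,0,0]],[[0,0,0],[0,0,0]],[[0,0,0],[0,0,0]],[[0,0,0],[0,0,0]],[[0,0,0],[0,0,0]]]' --claw 8.5

```text
clock: 9.05
position: [455.9, 448.2, 146.8]
ee_rot: [0.991, -0.13, 0.0, -0.0]
contact_force: [0.2, 0.6, -0.2]
gripper_width: 85.0
grasp_force: 0.0
```

drive_tool --deltas '[[[0,0,-0.5],[0,0,0]],[[0,0,-1],[0,0,0]],[[0,0,-2],[0,0,0]],[[0,0,-2.5],[0,0,0]],[[0,0,-2.5],[0,0,0]],[[0,0,-2],[0,0,0]],[[0,1,0],[0,0,0]],[[0.5,2,0],[0,0,0]],[[1,3,0],[0,0,0]],[[1,3,0],[0,0,0]],[[1,3,0],[0,0,0]]]'

```text
clock: 10.15
position: [458.1, 321.4, 251.5]
ee_rot: [0.992, -0.13, -0.0, 0.0]
contact_force: [-0.1, -0.2, 0.7]
gripper_width: 85.0
grasp_force: 0.0
```

drive_tool --deltas '[[[1,2,0],[0,0,0]],[[1,1,0],[0,0,0]],[[0.5,0.5,0],[0,0,0]],[[0,0,0],[0,0,0]],[[0,0,0],[0,0,0]],[[0,0,0],[0,0,0]]]'

```text
clock: 10.75
position: [473.8, 283.7, 251.5]
ee_rot: [0.992, -0.13, -0.0, 0.0]
contact_force: [0.2, 0.5, 0.4]
gripper_width: 85.0
grasp_force: 0.0
```

Run:
```python
from look import *
s,i=look("w3");st(s)
_,a=look("sc3","scene");_,b=look("si3","side")
cv2.imwrite("pics/c3.png",np.hstack([cv2.resize(i["img"][:,:,::-1],(480,360)),cv2.resize(b["img"][110:290,200:360,::-1],(320,360))]))
```

```text
t 10.75 pos [473.8 283.7 251.5] yaw x -14.92 tilt [-0. -0. -1.] j [ 0.83  0.25 -0.14 -0.   -1.18  0.48] w 85.0 gf 0.0 F [0.2 0.5 0.4]
```

View pics/c3.png

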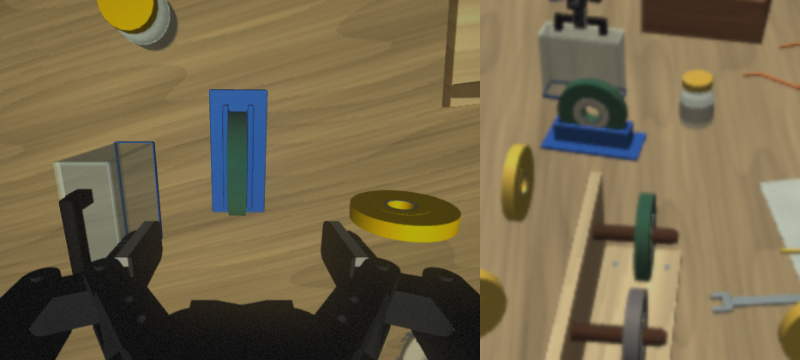

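The wrist view shows the hood upright on the bench at left and the new wheel bare in the blue case at about (237,160). The side view agrees. Now I'll get the wheel centre.

Run:
```python
import pickle
from h import *
s,i=pickle.load(open("w3.pkl","rb"));c=cam(i,s)
im=i["img"].astype(int);r,g,b=[im[...,k] for k in range(3)]
m=((b>r+60)&(b>g+30)).astype(np.uint8);m[:90]=0;m[:, :230]=0;m[:,330:]=0
ct=max(cv2.findContours(m,0,2)[0],key=cv2.contourArea)
P=cv2.approxPolyDP(cv2.convexHull(ct),5,True)[:,0];W=np.array([onz(c,p,8) for p in P])
for p,w in zip(P,W):print(p,w.round(1))
gm=(g>r+12)&(g>b);gm[:,:250]=0;gm[:,310:]=0;gm[:110]=0;gm[260:]=0
y,x=np.nonzero(gm);print(y.min(),y.max())
for row in(150,180,200,220,240):
    q=x[y==row]
    if len(q):
        mm=(q.min()+q.max())/2;print(row,q.min(),q.max(),onz(c,(mm,row),130).round(1))
s0,d=pickle.load(open("v0.pkl","rb"))
# jar
p0=onz(c,(147,10),95);print("jar~",p0)
```

```text
[311 105] [548.  227.8   8. ]
[307 246] [377.5 274.3   8. ]
[248 246] [397.6 349.3   8. ]
[244 106] [567.1 303.6   8. ]
131 250
150 266 287 [518.6 275.6 130. ]
180 265 287 [494.4 282.6 130. ]
200 265 287 [477.5 287.3 130. ]
220 265 287 [460. 292. 130.]
240 266 286 [441.8 297.  130. ]
jar~ [656.41259444 351.70116326  95.        ]
```

drive_tool --deltas '[[[1,1.4,0],[0,0,0]],[[2,2.8,0],[0,0,0]],[[2.5,3.6,0],[0,0,0]],[[2.5,3.6,0],[0,0,0]],[[2.5,3.6,0],[0,0,0]],[[2.5,3.6,0],[0,0,0]],[[2.5,3.6,0],[0,0,0]],[[2.5,3.6,0],[0,0,0]],[[2.5,3.6,0],[0,0,0]],[[2.5,3.6,0],[0,0,0]],[[1.5,2,0],[0,0,0]],[[0.5,0.6,0],[0,0,-6.5]]]' --claw 4.4

```text
clock: 12.1
position: [623.7, -129.0, 251.1]
ee_rot: [0.997, -0.074, -0.0, 0.0]
contact_force: [-0.3, 0.6, -0.0]
gripper_width: 43.8
grasp_force: 0.0
```

drive_tool --deltas '[[[0,0,0],[0,0,0]],[[0,0,0],[0,0,0]],[[0,0,0],[0,0,0]],[[0,0,0],[0,0,0]]]'

```text
clock: 12.5
position: [623.3, -124.8, 252.1]
ee_rot: [0.997, -0.074, 0.0, -0.0]
contact_force: [0.5, 0.5, -0.7]
gripper_width: 44.0
grasp_force: 0.0
```

```bash
python3 look.py w4
```

```text
t 12.5 pos [ 623.3 -124.8  252.1] yaw x -8.44 tilt [ 0.  0. -1.] j [ 0.06  0.39  0.07 -0.   -1.25  1.37] w 44.0 gf 0.0 F [ 0.5  0.5 -0.7]
```

View pics/w4.png

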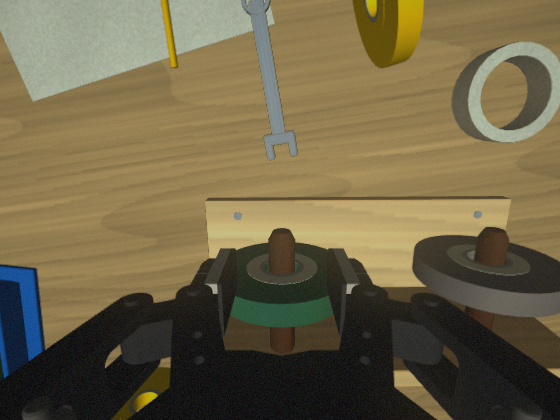

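The peg is centred between the fingers, with its tip at (282,230) and the old green wheel just below it. The rack's base edge runs from (207,199) to (510,197), so it is almost level. The grey wheel is at (488,265). I'll refine the rack pose from these.

Run:
```python
import pickle
from h import *
s,i=pickle.load(open("w4.pkl","rb"));c=cam(i,s)
a=onz(c,(207,199),18);b=onz(c,(509.5,197),18);print(a,b,np.linalg.norm(a-b),"yaw y",np.degrees(np.arctan2(*(a-b)[[1,0]])))
ey=(a-b)/np.linalg.norm(a-b);ex=np.array([ey[1],-ey[0],0])
o=(a+b)/2-120*ex;print("origin",o,"ex",ex)
im=i["img"].astype(int)
# peg columns: brown mask rows
for cols,rows in(((262,302),(234,250)),((470,510),(235,250))):
    sub=im[rows[0]:rows[1],cols[0]:cols[1]]
    m=(sub[...,0]>sub[...,1]+18)&(sub.sum(2)<220)
    y,x=np.nonzero(m);print("cols",[(x[y==r].min()+cols[0],x[y==r].max()+cols[0]) for r in range(0,rows[1]-rows[0],3) if (y==r).any()])
for p in((282,229),(282,240),(492,228)):
    w=onz(c,p,138)-o;print(p,"rack xy of peg top",w@ex,w@ey, onz(c,p,138).round(1))
w=s["position"]-o;print("tcp rack",w@ex,w@ey)
```

```text
[612.66732488 -30.81956806  18.        ] [ 560.03494185 -400.57067729   18.        ] 373.47831332851024 yaw y 81.89863194589007
origin [ 467.54869819 -198.78413819   18.        ] ex [ 0.99002029 -0.14092487  0.        ]
cols [(np.int64(275), np.int64(288)), (np.int64(273), np.int64(291)), (np.int64(271), np.int64(291)), (np.int64(271), np.int64(290)), (np.int64(271), np.int64(292)), (np.int64(270), np.int64(291))]
cols [(np.int64(489), np.int64(505)), (np.int64(490), np.int64(507)), (np.int64(487), np.int64(508)), (np.int64(486), np.int64(507)), (np.int64(485), np.int64(506))]
(282, 229) rack xy of peg top 122.52168031787485 94.5081998697216 [ 602.2 -122.5  138. ]
(282, 240) rack xy of peg top 112.3814826153469 94.57428566618522 [ 592.1 -121.   138. ]
(492, 228) rack xy of peg top 122.08987873707798 -87.27728646218391 [ 576.1 -302.4  138. ]
tcp rack 143.75740159371068 95.23822040648403
```

drive_tool --deltas '[[[0,0,1],[0,0,0]],[[0,0,2],[0,0,0]],[[0,0,2],[0,0,0]],[[0,0,2],[0,0,0]],[[0,0,2],[0,0,0]],[[0,0,2],[0,0,0]],[[0,0,1.7],[0,0,0]],[[0,0,1],[0,0,0.3]],[[0,0,0.5],[0,0,0]],[[0,0,0],[0,0,0]],[[0,0,0],[0,0,0]]]'

```text
clock: 13.65
position: [624.0, -125.5, 110.6]
ee_rot: [0.997, -0.076, 0.001, 0.0]
contact_force: [0.8, -1.1, 0.3]
gripper_width: 43.7
grasp_force: 0.0
```

drive_tool --deltas '[[[-0.5,0,0],[0,0,0]],[[-0.8,0,0],[0,0,0]],[[-0.8,0,0],[0,0,0]],[[-0.8,0,0],[0,0,0]],[[-0.8,0,0],[0,0,0]],[[-0.8,0,0],[0,0,0]],[[-0.7,0,0],[0,0,0]],[[-0.7,0,0],[0,0,0]],[[-0.7,0,0],[0,0,0]]]'

```text
clock: 14.55
position: [558.7, -115.4, 110.4]
ee_rot: [0.997, -0.076, 0.001, 0.0]
contact_force: [3.3, -0.2, 1.4]
gripper_width: 44.2
grasp_force: 0.2
```

drive_tool --deltas '[[[-0.7,0,0],[0,0,0]],[[-0.7,0,0],[0,0,0]],[[-0.7,0,0],[0,0,0]],[[-0.7,0,0],[0,0,0]],[[-0.6,0,0],[0,0,0]],[[-0.5,0,0],[0,0,0]],[[-0.3,0,0],[0,0,0]],[[-0.2,0,0],[0,0,0]]]'

```text
clock: 15.35
position: [514.6, -108.7, 109.8]
ee_rot: [0.997, -0.076, 0.0, -0.0]
contact_force: [3.6, 0.8, -0.1]
gripper_width: 44.0
grasp_force: 0.4
```

drive_tool --deltas '[[[-0.1,0,0],[0,0,0]],[[-0.1,0,0],[0,0,0]],[[-0.1,0,0],[0,0,0]]]'

```text
clock: 15.65
position: [514.6, -108.4, 110.2]
ee_rot: [0.997, -0.076, 0.003, 0.0]
contact_force: [9.5, -2.3, -3.1]
gripper_width: 44.2
grasp_force: 1.1
```

drive_tool --deltas '[[[0.5,0,0],[0,0,0]],[[1,0,0],[0,0,0]],[[0,0,-2],[0,0,0]],[[0,0,-3],[0,0,0]],[[0,0,-3],[0,0,0]],[[0,0,-3],[0,0,0]],[[0,0,-3],[0,0,0]],[[0,0,-1],[0,0,0]],[[0,0,0],[0,0,0]]]'

```text
clock: 16.55
position: [526.9, -110.6, 260.7]
ee_rot: [0.997, -0.077, 0.001, -0.0]
contact_force: [0.2, -0.9, -0.2]
gripper_width: 43.9
grasp_force: 0.0
```

Run:
```python
from look import *
s,i=look("w5");st(s)
dp=np.array([472.6,288.7,250])-s["position"]
M=R.from_quat(s["ee_rot"]).as_matrix();print("tool delta cm",(M.T@dp/10).round(2))
_,b=look("si5","side")
cv2.imwrite("pics/c5.png",cv2.resize(b["img"][190:340,220:340,::-1],(480,600)))
```

```text
t 16.55 pos [ 526.9 -110.6  260.7] yaw x -8.78 tilt [ 0.001  0.001 -1.   ] j [ 0.09  0.22 -0.16 -0.   -1.2   1.32] w 43.9 gf 0.0 F [ 0.2 -0.9 -0.2]
tool delta cm [-11.47 -38.63   1.08]
```

View pics/c5.png

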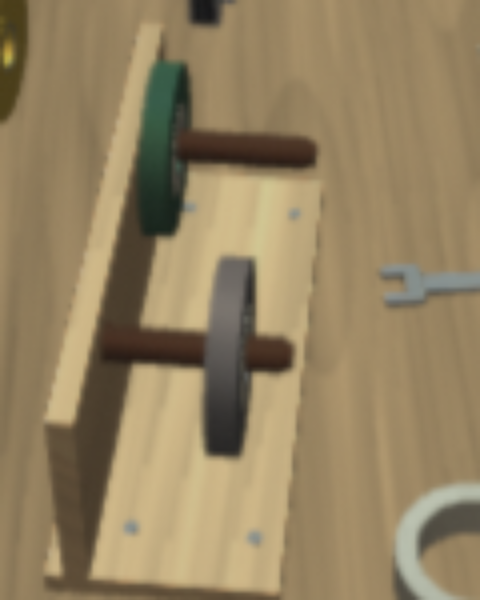

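The old wheel now sits flush against the board at (165,150) in the crop, and its peg is clear. Next I'll go to the new wheel.

drive_tool --deltas '[[[-0.4,-1.2,0],[0,0,0]],[[-0.8,-2.6,0],[0,0,0]],[[-1.1,-3.8,0],[0,0,0]],[[-1.2,-4,0],[0,0,0]],[[-1.2,-4,0],[0,0,0]],[[-1.2,-4,0],[0,0,0]],[[-1.2,-4,0],[0,0,0]],[[-1.2,-4,0],[0,0,0]],[[-1.2,-4,0],[0,0,0]],[[-1.1,-3.8,0],[0,0,0]],[[-0.6,-2.2,0],[0,0,0]],[[-0.3,-1,0],[0,0,6.2]]]' --claw 6

```text
clock: 17.85
position: [470.2, 290.8, 257.9]
ee_rot: [0.991, -0.13, -0.001, 0.001]
contact_force: [-0.2, 1.0, -0.6]
gripper_width: 59.7
grasp_force: 0.0
```

drive_tool --deltas '[[[0,0,0],[0,0,0]],[[0,0,0],[0,0,0]],[[0,0,0],[0,0,0]],[[0,0,0],[0,0,0]]]'

```text
clock: 18.25
position: [471.8, 287.6, 259.8]
ee_rot: [0.991, -0.13, -0.0, 0.0]
contact_force: [0.8, -0.1, 0.1]
gripper_width: 59.9
grasp_force: 0.0
```

Run:
```python
from look import *
s,i=look("w6");st(s);c=cam(i,s)
dp=np.array([472.6,288.7,96])-s["position"]
M=R.from_quat(s["ee_rot"]).as_matrix();print("tool delta cm",(M.T@dp/10).round(2))
im=i["img"].astype(int);r,g,b=[im[...,k] for k in range(3)]
gm=(g>r+12)&(g>b);gm[:,:240]=0;gm[:,320:]=0;gm[:110]=0;gm[260:]=0
y,x=np.nonzero(gm)
for row in(160,180,200,220):
    q=x[y==row]
    if len(q):
        w=onz(c,((q.min()+q.max())/2,row),130);print(row,len(q),w.round(1),"tool y off mm",(M.T@(w-s["position"]))[1].round(1))
```

```text
t 18.25 pos [471.8 287.6 259.8] yaw x -14.98 tilt [-0. -0. -1.] j [ 0.84  0.24 -0.13 -0.   -1.2   0.47] w 59.9 gf 0.0 F [ 0.8 -0.1  0.1]
tool delta cm [ 0.06 -0.13 16.38]
160 22 [507.  279.6 130. ] tool y off mm -1.3
180 22 [490.1 284.1 130. ] tool y off mm -1.4
200 22 [472.7 288.8 130. ] tool y off mm -1.4
220 22 [454.6 293.7 130. ] tool y off mm -1.5
```

drive_tool --deltas '[[[0.1,-0.1,1],[0,0,0]],[[0,0,2],[0,0,0]],[[0,0,2.5],[0,0,0]],[[0,0,2.5],[0,0,0]],[[0,0,2.5],[0,0,0]],[[0,0,2.5],[0,0,0]],[[0,0,1.7],[0,0,0]],[[0,0,1],[0,0,0]],[[0,0,0.5],[0,0,0]],[[0,0,0],[0,0,0]],[[0,0,0],[0,0,0]]]'

```text
clock: 19.4
position: [473.5, 289.5, 98.6]
ee_rot: [0.991, -0.13, 0.001, -0.001]
contact_force: [0.7, -0.4, 0.8]
gripper_width: 59.7
grasp_force: 0.0
```

drive_tool --deltas '[[[0,0,0],[0,0,0]],[[0,0,0],[0,0,0]],[[0,0,0],[0,0,0]],[[0,0,0],[0,0,0]],[[0,0,0],[0,0,0]],[[0,0,0],[0,0,0]],[[0,0,0],[0,0,0]],[[0,0,0],[0,0,0]]]' --claw 0

```text
clock: 20.2
position: [473.3, 289.3, 98.5]
ee_rot: [0.992, -0.13, 0.0, -0.0]
contact_force: [-0.5, -0.5, 5.2]
gripper_width: 19.4
grasp_force: 59.9
```

```bash
python3 -c "
from look import *
st(arm.read_state())"
```

```text
t 20.2 pos [473.3 289.3  98.5] yaw x -14.95 tilt [ 0.001  0.001 -1.   ] j [ 0.84  0.4  -0.34  0.   -0.83  0.47] w 19.4 gf 59.9 F [-0.5 -0.5  5.2]
```

drive_tool --deltas '[[[0,0,-0.5],[0,0,0]],[[0,0,-1],[0,0,0]],[[0,0,-1.5],[0,0,0]],[[0,0,-1.5],[0,0,0]],[[0,0,-1.5],[0,0,0]],[[0,0,-1.5],[0,0,0]],[[0,0,-1.5],[0,0,0]],[[0,0,-1.5],[0,0,0]],[[0,0,-1.5],[0,0,0]],[[0,0,-1.5],[0,0,0]],[[0,0,-1],[0,0,0]],[[0,0,0],[0,0,0]]]'

```text
clock: 21.4
position: [473.2, 289.4, 243.9]
ee_rot: [0.991, -0.13, 0.001, -0.001]
contact_force: [0.6, -0.4, -5.8]
gripper_width: 19.1
grasp_force: 59.2
```

drive_tool --deltas '[[[0.5,0.6,0],[0,0,0]],[[1.2,1.5,0],[0,0,0]],[[2,2.6,0],[0,0,0]],[[2.8,3.6,0],[0,0,0]],[[3,3.9,0],[0,0,0]],[[3,3.9,0],[0,0,0]],[[3,3.9,0],[0,0,0]],[[3,3.9,0],[0,0,0]],[[3,3.9,0],[0,0,0]],[[3,3.9,0],[0,0,0]],[[2.2,2.7,0],[0,0,0]],[[1.2,1.4,0],[0,0,0]]]'

```text
clock: 22.6
position: [649.8, -132.6, 240.2]
ee_rot: [0.991, -0.132, -0.002, 0.0]
contact_force: [-0.3, 0.4, -6.5]
gripper_width: 19.1
grasp_force: 59.5
```

drive_tool --deltas '[[[0,0,0],[0,0,3]],[[0,0,0],[0,0,6]],[[0,0,0],[0,0,8]],[[0,0,0],[0,0,8]],[[0,0,0],[0,0,8]],[[0,0,0],[0,0,8]],[[0,0,0],[0,0,8]],[[0,0,0],[0,0,8]],[[0,0,0],[0,0,8]],[[0,0,0],[0,0,8]],[[0,0,0],[0,0,6]],[[0,0,0],[0,0,4.3]]]'

```text
clock: 23.8
position: [649.1, -129.2, 240.6]
ee_rot: [-0.653, 0.758, 0.002, -0.001]
contact_force: [-1.0, 0.4, -4.9]
gripper_width: 19.1
grasp_force: 59.5
```

drive_tool --deltas '[[[0,0,0],[0,0,0]],[[0,0,0],[0,0,0]],[[0,0,0],[0,0,0]],[[0,0,0],[0,0,0]]]'

```text
clock: 24.2
position: [649.9, -128.9, 242.5]
ee_rot: [-0.655, 0.756, 0.0, -0.0]
contact_force: [0.3, 1.1, -5.6]
gripper_width: 18.9
grasp_force: 59.5
```

Run:
```python
from look import *
s,i=look("w7");st(s)
_,a=look("sc7","scene");_,b=look("si7","side")
cv2.imwrite("pics/c7.png",np.hstack([cv2.resize(a["img"][120:270,160:310,::-1],(400,400)),cv2.resize(b["img"][170:320,220:370,::-1],(400,400))]))
```

```text
t 24.2 pos [ 649.9 -128.9  242.5] yaw x -98.23 tilt [-0.001  0.    -1.   ] j [ 0.05  0.44  0.13 -0.   -1.26 -0.19] w 18.9 gf 59.5 F [ 0.3  1.1 -5.6]
```

View pics/c7.png

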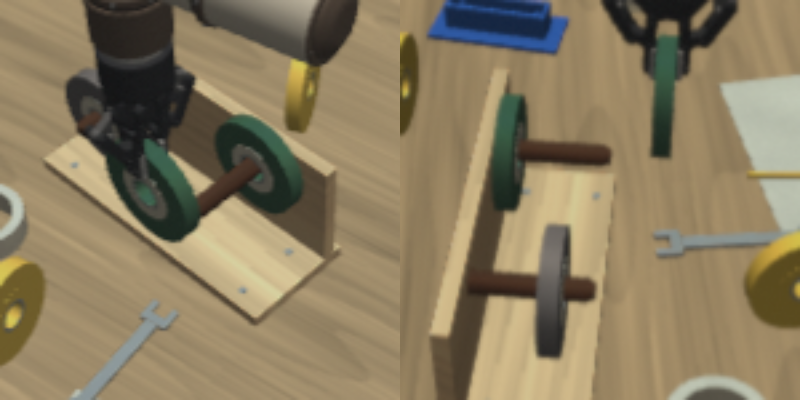

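The wheel hangs squarely in the grip in front of the peg, at scene crop (150,190) and side crop (663,95). The old wheel is home. I'll lower it to peg height and measure the alignment.

drive_tool --deltas '[[[0,0,0.5],[0,0,0]],[[0,0,1],[0,0,0]],[[0,0,1.4],[0,0,0]],[[0,0,1.6],[0,0,0]],[[0,0,1.6],[0,0,0]],[[0,0,1.2],[0,0,0]],[[0,0,0.7],[0,0,0]],[[0,0,0.4],[0,0,0]],[[0,0,0],[0,0,0]],[[0,0,0],[0,0,0]],[[0,0,0],[0,0,0]]]'

```text
clock: 25.45
position: [650.6, -128.8, 159.8]
ee_rot: [-0.654, 0.756, -0.001, 0.001]
contact_force: [-0.4, 0.4, -5.2]
gripper_width: 19.0
grasp_force: 59.5
```

Run:
```python
from look import *
s,i=look("w8");st(s)
_,a=look("sc8","scene");_,b=look("si8","side")
A,B=cam(a),cam(b)
M=R.from_quat(s["ee_rot"]).as_matrix();W=s["position"]+[0,0,-28.5];n=M[:,1]
print("pred centre",W,"n",n)
print("pred px scene front/ctr",proj(A,[W,W-10*n,W+10*n]).round(1).tolist(),"side",proj(B,[W]).round(1).tolist())
im=a["img"];x0,y0=190,160
l=cv2.resize(im[y0:y0+90,x0:x0+90,::-1],(400,400),interpolation=cv2.INTER_CUBIC)
im=b["img"];x1,y1=260,185
r=cv2.resize(im[y1:y1+90,x1:x1+90,::-1],(400,400),interpolation=cv2.INTER_CUBIC)
cv2.imwrite("pics/c8.png",np.hstack([l,r]))
```

```text
t 25.45 pos [ 650.6 -128.8  159.8] yaw x -98.25 tilt [ 0.002 -0.    -1.   ] j [ 0.05  0.5   0.01  0.   -1.08 -0.19] w 19.0 gf 59.5 F [-0.4  0.4 -5.2]
pred centre [ 650.63798972 -128.80159467  131.29163146] n [-0.98964122  0.14354992 -0.00191736]
pred px scene front/ctr [[218.4, 209.1], [215.9, 211.0], [220.9, 207.2]] side [[317.8, 228.6]]
```

View pics/c8.png

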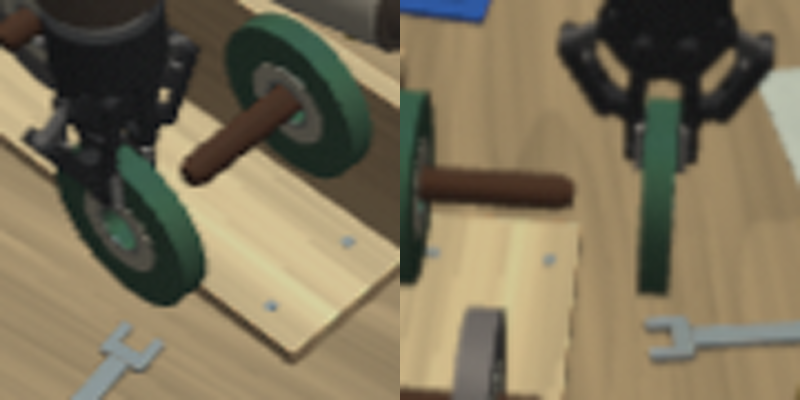

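The scene crop puts the bore at about (123,235) and the peg tip at about (195,172). The side crop puts the wheel centre at about row 195, in line with the peg. I'll measure the offset with masks.

```bash
cat > al.py <<'E'
import pickle
from h import *
def line(i,box):
    x,y,w,h=box;im=cv2.cvtColor(i["img"][y:y+h,x:x+w],cv2.COLOR_RGB2HSV).astype(int);rgb=i["img"][y:y+h,x:x+w].astype(int)
    m=((rgb[...,0]>rgb[...,1]*1.35)&(rgb[...,0]<130)&(im[...,1]>90)).astype(np.uint8)
    k,l,st,ce=cv2.connectedComponentsWithStats(m);j=1+np.argmax(st[1:,4])
    p=np.argwhere(l==j)[:,::-1]+[x,y];c=p.mean(0);v=np.linalg.svd(p-c,full_matrices=False)[2][0]
    t=(p-c)@v;return c+v*t.min()*.8,c+v*t.max()*.8,st[j]
def main(a,b,abox,bbox,wa,wb,s):
    A,B=cam(a),cam(b)
    la,lb=line(a,abox),line(b,bbox);print(la,lb)
    nA=np.cross(ray(A,la[0])[1],ray(A,la[1])[1]);nB=np.cross(ray(B,lb[0])[1],ray(B,lb[1])[1])
    nA/=np.linalg.norm(nA);nB/=np.linalg.norm(nB)
    d=np.cross(nA,nB);d/=np.linalg.norm(d);d*=np.sign(d[0])
    P=np.linalg.lstsq(np.array([nA,nB,d]),[nA@A[3],nB@B[3],d@np.array([560,-115,130])],rcond=None)[0]
    print("axis pt",P.round(1),"dir",d.round(3),"yaw",np.degrees(np.arctan2(d[1],d[0])).round(2),"z at x=500,600",[(P+d*(x-P[0])/d[0])[1:].round(1) for x in(500,600)])
    W,g=tri(A,wa,B,wb);print("wheel",W.round(1),"gap",g.round(1));Q=P+d*(W[0]-P[0])/d[0]
    print("axis at wheel x",Q.round(1),"wheel-axis dy,dz",(W-Q)[1:].round(1),"tcp",s["position"].round(1))
if __name__=="__main__":
    a=pickle.load(open("sc8.pkl","rb"))[1];s,b=pickle.load(open("si8.pkl","rb"))
    # wheel in side: green mask
    x,y=300,200;r=b["img"][y:y+60,x:x+40].astype(int)
    m=((r[...,1]>r[...,0]+12)&(r[...,1]>r[...,2]+3)).astype(np.uint8)
    k,l,st,ce=cv2.connectedComponentsWithStats(m);j=1+np.argmax(st[1:,4]);print("side wheel",st[j]+[x,y,0,0,0])
    p=np.argwhere(l==j)[:,::-1]+[x,y]
    wb=((p[:,0].min()+p[:,0].max())/2,(p[:,1].min()+p[:,1].max())/2);print(wb)
    # scene: wheel outline ellipse bottom part
    x,y=200,188;r=a["img"][y:y+50,x:x+50].astype(int)
    hub=((abs(r[...,0]-r[...,1])<14)&(r.sum(2)>200)&(r.sum(2)<420)&(abs(r[...,1]-r[...,2])<25)).astype(np.uint8)
    k,l,st,ce=cv2.connectedComponentsWithStats(hub)
    for q in range(1,k):
        if st[q,4]>15:print("hub",st[q]+[x,y,0,0,0],ce[q]+[x,y])
    wa=(217.6,212.6)
    main(a,b,(225,170,35,32),(345-85,215,130,20),wa,wb,s)
E
python3 al.py
```

```text
side wheel [314 207  10  40 255]
(np.float64(318.5), np.float64(226.5))
hub [210 201  14  20  74] [217.63513514 212.40540541]
(array([252.46280325, 183.03358539]), array([234.10449002, 197.68800766]), array([  6,   9,  26,  22, 192], dtype=int32)) (array([268.11315587, 226.09301026]), array([294.60977154, 227.69644013]), array([  5,   8,  34,   8, 199], dtype=int32))
axis pt [ 559.9 -115.8  129.1] dir [ 0.992 -0.129 -0.009] yaw -7.43 z at x=500,600 [array([-108. ,  129.7]), array([-121. ,  128.8])]
wheel [ 657.2 -122.1  130.2] gap 8.8
axis at wheel x [ 657.2 -128.5  128.3] wheel-axis dy,dz [6.4 1.9] tcp [ 650.4 -128.8  159.6]
```

Run:
```python
import pickle
from h import *
a=pickle.load(open("sc8.pkl","rb"))[1];s,b=pickle.load(open("si8.pkl","rb"))
M=R.from_quat(s["ee_rot"]).as_matrix();W=s["position"]+[0,0,-28.5];n,u=M[:,1],M[:,0]
t=np.linspace(0,6.283,361)
C=np.array([W+62.5*(np.cos(q)*u+np.sin(q)*np.array([0,0,1]))+k*n for q in t for k in(-10,10)])
for nm,i,box in(("scene",a,(195,188,45,50)),("side",b,(300,200,40,60))):
    p=proj(cam(i),C);print(nm,"pred",p.min(0).round(1),p.max(0).round(1))
    x,y,w,h=box;r=i["img"][y:y+h,x:x+w].astype(int)
    m=((r[...,1]>r[...,0]+10)&(r[...,1]>r[...,2]+2)).astype(np.uint8)
    k,l,st,ce=cv2.connectedComponentsWithStats(m);j=1+np.argmax(st[1:,4]);print("meas",st[j][:2]+[x,y],st[j][:2]+st[j][2:4]+[x-1,y-1])
```

```text
scene pred [201.5 189.4] [235.8 228.4]
meas [203 192] [235 228]
side pred [312.7 206.2] [322.6 251.3]
meas [314 207] [323 249]
```

drive_tool --deltas '[[[0,0.4,0.1],[0,0,0]],[[0,0.8,0],[0,0,0]],[[0,0.8,0],[0,0,0]],[[0,0.6,0],[0,0,0]],[[0,0.4,0],[0,0,0]],[[0,0.3,0],[0,0,0]],[[0,0.3,0],[0,0,0]],[[0,0.3,0],[0,0,0]],[[0,0.3,0],[0,0,0]],[[0,0,0],[0,0,0]]]'

```text
clock: 26.6
position: [608.1, -122.7, 157.8]
ee_rot: [-0.654, 0.756, 0.0, -0.0]
contact_force: [-0.5, 0.3, -5.9]
gripper_width: 19.2
grasp_force: 59.6
```

drive_tool --deltas '[[[0,0.3,0],[0,0,0]],[[0,0.3,0],[0,0,0]],[[0,0.3,0],[0,0,0]],[[0,0.3,0],[0,0,0]]]'

```text
clock: 27.0
position: [596.4, -121.0, 157.8]
ee_rot: [-0.654, 0.756, 0.0, 0.0]
contact_force: [-0.3, -0.1, -5.0]
gripper_width: 19.3
grasp_force: 59.6
```

drive_tool --deltas '[[[0,0.3,0],[0,0,0]],[[0,0.3,0],[0,0,0]],[[0,0.3,0],[0,0,0]],[[0,0.3,0],[0,0,0]],[[0,0.3,0],[0,0,0]],[[0,0,0],[0,0,0]]]'

```text
clock: 27.6
position: [581.3, -118.8, 157.9]
ee_rot: [-0.654, 0.756, 0.0, -0.0]
contact_force: [0.1, 0.2, -5.8]
gripper_width: 19.1
grasp_force: 59.6
```

drive_tool --deltas '[[[0,0.4,0],[0,0,0]],[[0,0.4,0],[0,0,0]],[[0,0.5,0],[0,0,0]],[[0,0.4,0],[0,0,0]],[[0,0.3,0],[0,0,0]],[[0,0,0],[0,0,0]]]'

```text
clock: 28.2
position: [561.5, -115.9, 158.0]
ee_rot: [-0.654, 0.756, 0.0, -0.0]
contact_force: [0.1, 0.7, -6.0]
gripper_width: 19.1
grasp_force: 59.5
```

Run:
```python
from look import *
st(arm.read_state())
_,a=look("sc9","scene");_,b=look("si9","side")
l=cv2.resize(a["img"][160:250,190:280,::-1],(400,400),interpolation=cv2.INTER_CUBIC)
r=cv2.resize(b["img"][185:275,245:335,::-1],(400,400),interpolation=cv2.INTER_CUBIC)
cv2.imwrite("pics/c9.png",np.hstack([l,r]))
```

```text
t 28.2 pos [ 561.5 -115.9  158. ] yaw x -98.26 tilt [-0.  0. -1.] j [ 0.08  0.36 -0.23 -0.   -0.98 -0.22] w 19.1 gf 59.5 F [ 0.1  0.7 -6. ]
```

View pics/c9.png

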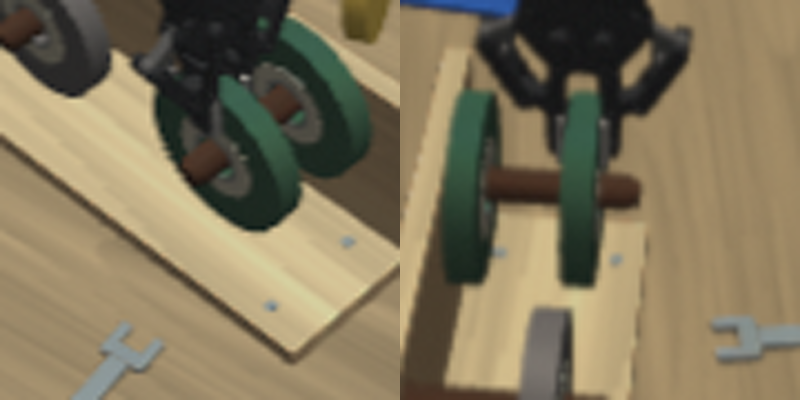

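The peg passes through the new wheel's bore in both views: tip at scene crop (190,165) and side crop (635,190). That was the 11th picture I've viewed, one over the limit of 10, so I'll work from numbers only from here. Now I'll lower it onto the peg and release.

drive_tool --deltas '[[[0,0,0.1],[0,0,0]],[[0,0,0.1],[0,0,0]],[[0,0,0.1],[0,0,0]],[[0,0,0],[0,0,0]],[[0,0,0],[0,0,0]]]'

```text
clock: 28.8
position: [562.0, -116.0, 154.7]
ee_rot: [-0.654, 0.756, 0.0, -0.0]
contact_force: [-0.1, 0.1, -5.2]
gripper_width: 19.0
grasp_force: 59.8
```

drive_tool --deltas '[[[0,0,0.05],[0,0,0]],[[0,0,0.05],[0,0,0]],[[0,0,0],[0,0,0]]]'

```text
clock: 29.1
position: [562.1, -116.0, 154.4]
ee_rot: [-0.654, 0.756, -0.0, 0.0]
contact_force: [-0.8, 0.5, -1.9]
gripper_width: 19.0
grasp_force: 60.1
```

drive_tool --deltas '[[[0,0,0.03],[0,0,0]],[[0,0,0],[0,0,0]]]'

```text
clock: 29.3
position: [562.1, -116.0, 154.4]
ee_rot: [-0.654, 0.756, -0.0, 0.0]
contact_force: [-2.1, 1.8, 2.8]
gripper_width: 19.0
grasp_force: 60.5
```

drive_tool --deltas '[[[0,0,0],[0,0,0]],[[0,0,0],[0,0,0]],[[0,0,0],[0,0,0]],[[0,0,0],[0,0,0]],[[0,0,0],[0,0,0]],[[0,0,0],[0,0,0]],[[0,0,0],[0,0,0]],[[0,0,0],[0,0,0]]]' --claw 4

```text
clock: 30.1
position: [562.0, -116.0, 153.5]
ee_rot: [-0.654, 0.756, -0.0, -0.0]
contact_force: [-0.3, -0.4, 0.2]
gripper_width: 39.8
grasp_force: 0.0
```

drive_tool --deltas '[[[0,0,-0.5],[0,0,0]],[[0,0,-1],[0,0,0]],[[0,0,-2],[0,0,0]],[[0,0,-2],[0,0,0]],[[0,0,-2],[0,0,0]],[[0,0,-2],[0,0,0]],[[0,0,-0.5],[0,0,0]],[[0,-2,0],[0,0,0]],[[0,-3,0],[0,0,0]],[[0,-3,0],[0,0,0]],[[0,-1,0],[0,0,0]],[[0,0,0],[0,0,0]]]'

```text
clock: 31.3
position: [651.4, -129.0, 251.9]
ee_rot: [-0.654, 0.756, 0.001, -0.001]
contact_force: [-0.1, 0.7, -0.4]
gripper_width: 39.8
grasp_force: 0.0
```

Run:
```python
from look import *
st(arm.read_state())
s,a=look("sc10","scene");_,b=look("si10","side")
for nm,i,box in(("scene",a,(205,150,80,80)),("side",b,(250,195,60,60))):
    x,y,w,h=box;r=i["img"][y:y+h,x:x+w].astype(int)
    m=((r[...,1]>r[...,0]+10)&(r[...,1]>r[...,2]+2)).astype(np.uint8)
    k,l,S,ce=cv2.connectedComponentsWithStats(m)
    for j in range(1,k):
        if S[j,4]>40:print(nm,S[j]+[x,y,0,0,0],ce[j]+[x,y])
```

```text
t 31.3 pos [ 651.4 -129.   251.9] yaw x -98.29 tilt [-0.002  0.    -1.   ] j [ 0.05  0.44  0.15 -0.   -1.28 -0.19] w 39.8 gf 0.0 F [-0.1  0.7 -0.4]
scene [ 225  163   48   50 1080] [250.06574074 185.94074074]
side [255 205  11  43 321] [259.29906542 225.20872274]
side [281 207  10  43 298] [285.32885906 226.45973154]
```

drive_tool --deltas '[[[0,0,0],[0,0,-4]],[[0,0,0],[0,0,-8]],[[0,0,0],[0,0,-8]],[[0,0,0],[0,0,-8]],[[0,0,0],[0,0,-8]],[[0,0,0],[0,0,-8]],[[0,0,0],[0,0,-8]],[[0,0,0],[0,0,-8]],[[0,0,0],[0,0,-8]],[[0,0,0],[0,0,-8]],[[0,0,0],[0,0,-8]],[[0,0,0],[0,0,-6]]]' --claw 4.4

```text
clock: 32.6
position: [649.8, -128.7, 254.3]
ee_rot: [0.998, -0.07, 0.0, -0.0]
contact_force: [-0.1, -0.3, -0.4]
gripper_width: 44.1
grasp_force: 0.0
```

drive_tool --deltas '[[[0,0,1],[0,0,0]],[[0,0,2],[0,0,0]],[[0,0,2],[0,0,0]],[[0,0,2],[0,0,0]],[[0,0,2],[0,0,0]],[[0,0,2],[0,0,0]],[[0,0,1.7],[0,0,0]],[[0,0,1],[0,0,0]],[[0,0,0.5],[0,0,0]],[[0,0,0],[0,0,0]],[[0,0,0],[0,0,0]]]'

```text
clock: 33.7
position: [651.5, -129.0, 112.4]
ee_rot: [0.997, -0.072, 0.001, 0.0]
contact_force: [-0.9, 0.4, 0.3]
gripper_width: 44.0
grasp_force: 0.0
```

```bash
python3 -c "
from look import *
st(arm.read_state())"
```

```text
t 33.7 pos [ 651.5 -129.   112.4] yaw x -8.28 tilt [ 0.002 -0.    -1.   ] j [ 0.05  0.55 -0.04  0.   -0.98  1.38] w 44.0 gf 0.0 F [-0.9  0.4  0.3]
```

drive_tool --deltas '[[[-1,0,0],[0,0,0]],[[-1.2,0,0],[0,0,0]],[[-1.2,0,0],[0,0,0]],[[-1.2,0,0],[0,0,0]],[[-1,0,0],[0,0,0]],[[-0.8,0,0],[0,0,0]],[[-0.7,0,0],[0,0,0]],[[-0.7,0,0],[0,0,0]],[[-0.7,0,0],[0,0,0]],[[-0.7,0,0],[0,0,0]]]'

```text
clock: 34.7
position: [560.7, -115.7, 112.2]
ee_rot: [0.997, -0.072, 0.001, 0.0]
contact_force: [3.9, -0.0, 1.7]
gripper_width: 43.6
grasp_force: 0.4
```

drive_tool --deltas '[[[-0.6,0,0],[0,0,0]],[[-0.6,0,0],[0,0,0]],[[-0.5,0,0],[0,0,0]],[[-0.4,0,0],[0,0,0]],[[-0.3,0,0],[0,0,0]],[[-0.2,0,0],[0,0,0]],[[-0.1,0,0],[0,0,0]]]'

```text
clock: 35.4
position: [534.0, -111.8, 111.6]
ee_rot: [0.997, -0.072, 0.001, 0.0]
contact_force: [7.0, -1.3, -0.6]
gripper_width: 43.9
grasp_force: 0.0
```

Contact came at x = 534, exactly the 20 mm expected. I'll push a little more to seat both wheels, then back off.

drive_tool --deltas '[[[-0.1,0,0],[0,0,0]],[[-0.1,0,0],[0,0,0]],[[0,0,0],[0,0,0]]]'

```text
clock: 35.7
position: [534.2, -111.7, 111.9]
ee_rot: [0.997, -0.071, 0.003, 0.0]
contact_force: [9.6, -2.7, -1.5]
gripper_width: 44.4
grasp_force: 0.0
```

drive_tool --deltas '[[[0.3,0,0],[0,0,0]],[[1,0,0],[0,0,0]],[[1,0,0],[0,0,0]],[[0,0,-2],[0,0,0]],[[0,0,-3],[0,0,0]],[[0,0,-3],[0,0,0]],[[0,0,-3],[0,0,0]],[[0,0,-2],[0,0,0]],[[4,0,0],[0,0,0]],[[4,0,0],[0,0,0]],[[2,0,0],[0,0,0]]]'

```text
clock: 36.8
position: [654.6, -129.6, 240.0]
ee_rot: [0.997, -0.072, -0.001, -0.0]
contact_force: [0.0, -1.6, -1.5]
gripper_width: 44.0
grasp_force: 0.0
```

Run:
```python
from look import *
s,b=look("si11","side");st(s);_,a=look("sc11","scene")
s0,d=pickle.load(open("v0.pkl","rb"))
x,y,w,h=245,195,60,60;r=b["img"][y:y+h,x:x+w].astype(int)
m=((r[...,1]>r[...,0]+10)&(r[...,1]>r[...,2]+2)).astype(np.uint8)
k,l,S,ce=cv2.connectedComponentsWithStats(m)
print([ (S[j]+[x,y,0,0,0],ce[j]+[x,y]) for j in range(1,k) if S[j,4]>40])
B=cam(b);ex=np.array([.99,-.144,0]);o=np.array([469.5,-198.,0])+95*np.array([.144,.99,0])
for xr in(0,20,40):print(xr,proj(B,[o+ex*xr+[0,0,126]]).round(1))
# unchanged check for bystanders: image diff in bystander boxes
for n,bx in(("grey",(262,250,24,60)),("wrench",(312,248,70,22)),("tape",(315,310,50,45)),("jar",(297,143,25,30))):
    u,v,p,q=bx;print(n,np.abs(b["img"][v:v+q,u:u+p].astype(int)-d["side"]["img"][v:v+q,u:u+p]).mean().round(2))
```

```text
t 36.8 pos [ 654.6 -129.6  240. ] yaw x -8.3 tilt [-0.003  0.    -1.   ] j [ 0.05  0.45  0.14 -0.   -1.26  1.38] w 44.0 gf 0.0 F [ 0.  -1.6 -1.5]
[(array([255, 205,  18,  43, 625]), array([262.856 , 225.8928]))]
0 [[258.2 226.1]]
20 [[265.1 226.5]]
40 [[272.1 227. ]]
grey 3.96
wrench 3.59
tape 3.52
jar 40.28
```

Run:
```python
import pickle,numpy as np
s0,d=pickle.load(open("v0.pkl","rb"))
for n,f,bx in(("side","si11",(295,135,35,45)),("side","si10",(295,135,35,45)),("scene","sc11",(335,280,45,50)),("side","si3",(295,135,35,45))):
    i=pickle.load(open(f+".pkl","rb"))[1];u,v,p,q=bx
    for im in(d[n]["img"],i["img"]):
        r=im[v:v+q,u:u+p].astype(int);y,x=np.nonzero((r[...,0]>150)&(r[...,2]<80)&(r[...,1]>90));print(f,len(x),(x.mean()+u).round(1) if len(x) else None,(y.mean()+v).round(1) if len(x) else None)
```

```text
si11 99 308.5 148.5
si11 47 305.2 148.4
si10 99 308.5 148.5
si10 32 304.2 148.4
sc11 289 359.3 300.5
sc11 24 357.4 306.4
si3 99 308.5 148.5
si3 99 308.5 148.5
```

The arm is partly hiding the jar in both views. The visible part of its cap hasn't moved, and the arm never went near it. Handing in.

```bash
python3 -c "
from bench import arm
print(arm.job_done())"
```

```text
the job is handed in; nothing more can be done
None
```

The job is handed in at about 37 s, with no verdict returned: the hood stood upright on the bench when last seen, and by contact force and the side camera both green wheels are home and released on the left peg; the grey wheel, wrench and tape look unmoved, the jar was only partly visible, and I viewed 11 pictures, one over the limit of 10.

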